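Turn the ingredient carousel until the sugar shaker is at the front

TASK

Gently push the baker's carousel round by the posts on its rim until the sugar shaker (the container with the domed, holed top) stands at the front, squarely in line with the pointer on the foot, then move clear of it. Do not touch or lift the containers riding on it, and leave the loaf pan, bowl and dough scraper alone.

Things in the scene. Friction and masses are not known exactly. Their poses are not given: they have to be found in the camera images.
- carousel (a joint): turning angle of the carousel's round wooden disc, rad, 0 at the start, growing anticlockwise seen from above; it turns freely either way by well over a full turn. Disc 270 mm across, 12 mm thick, its top 36 mm above the bench, with a black rubber mat 196 mm across and 2 mm thick on it (top 38 mm above the bench). It turns stiffly (about 0.15 N m: 1 to 2 N at the rim) and stops where it is left when pushed slowly
- axis (a point): point on the carousel's turning axis, at the height of the mat's top, 38 mm above the bench; it does not move
- post0 (a point): centre of the top end of steel rim post 0. Four equal upright posts, 14 mm thick, stand on the disc 122 mm from the axis, 90 degrees apart (0, 1, 2, 3 anticlockwise from above), rising 49 mm above the disc to 85 mm above the bench; they are fixed to the disc, stand midway in angle between neighbouring containers, and are there to be pushed sideways, round the axis
- post1 (a point): centre of the top end of rim post 1, like post 0
- post2 (a point): centre of the top end of rim post 2, like post 0
- post3 (a point): centre of the top end of rim post 3, like post 0
- plinth: the black fixed foot under the disc, bolted to the bench; origin on the turning axis at bench height; its -x axis is the front: the way the pointer points, roughly towards the robot
- pointer (a point): tip of the pointer: a black bar 26 mm wide and 12 mm high with a pointed end and a small bright metal line, that sticks out from under the disc at bench level, on the front side; this tip is 178 mm from the turning axis; it does not move
- shaker: the sugar shaker: steel cylinder 48 mm across (51 mm at its collar), 60 mm tall, the only container with a domed top, with seven small dark holes; origin at the centre of its underside. Stands loose on the mat, its centre 60 mm from the turning axis, and rides round with the disc. The four containers stand 90 degrees apart, in any order
- ramekin: white ceramic open cup, 52 mm across, 36 mm tall, loose on the mat, 60 mm from the axis; origin at the centre of its underside
- beaker: steel open cup, 46 mm across, 55 mm tall, loose on the mat, 60 mm from the axis; origin at the centre of its underside
- tin: low closed steel tin with a flat top, 50 mm across, 34 mm tall, loose on the mat, 60 mm from the axis; origin at the centre of its underside
- loaf_pan: dark steel loaf pan, open, 110 x 230 x 60 mm tall, loose on the bench to the robot's left of the carousel; origin at the centre of its underside. Leave alone
- bowl: white bowl, 140 mm across, 55 mm tall, loose on the bench to the robot's right; origin at the centre of its underside. Leave alone
- scraper: dough scraper lying flat: dark steel blade 90 x 120 mm with a wooden grip 20 mm thick, loose on the bench to the robot's right; origin under the middle of the blade, at bench height. Leave alone
Things that resemble listed ones, but are neither listed nor needed, are in the scene too. What is shaped like the shaker but green or red is not meant.

How it is judged (in metres and radians):
At the end, for the whole second after the job is handed in: The shaker's centre is at least 45 mm forward of the axis and within 10 mm of the line from the axis through the pointer; all four containers stand upright on the disc (within 0.1 rad), 50 to 70 mm from the axis; the carousel is at rest (under 0.05 rad/s) (y of shaker in the frame of plinth between -0.01 and 0.01 m and x of shaker in the frame of plinth below -0.045 m and horizontal distance between shaker and axis between 0.05 and 0.07 m and height (world z) of each of shaker, ramekin, beaker, tin below 0.043 m and angle between each of shaker, ramekin, beaker, tin's own z axis and vertical below 0.1 rad and horizontal distance between ramekin and axis between 0.05 and 0.07 m and horizontal distance between beaker and axis between 0.05 and 0.07 m and horizontal distance between tin and axis between 0.05 and 0.07 m and velocity of joint carousel between -0.05 and 0.05 rad/s); the robot touches nothing.
It fails at once if a container on the carousel is touched by the robot (contact force between any of the fingers, the arm and shaker above 0.5 N or contact force between any of the fingers, the arm and ramekin above 0.5 N or contact force between any of the fingers, the arm and beaker above 0.5 N or contact force between any of the fingers, the arm and tin above 0.5 N).
It fails at once if a container is lifted off the carousel or tipped ((height (world z) of shaker above 0.05 m or angle between shaker's own z axis and vertical above 0.35 rad) or (height (world z) of ramekin above 0.05 m or angle between ramekin's own z axis and vertical above 0.35 rad) or (height (world z) of beaker above 0.05 m or angle between beaker's own z axis and vertical above 0.35 rad) or (height (world z) of tin above 0.05 m or angle between tin's own z axis and vertical above 0.35 rad)).
It fails at once if the carousel is whirled round faster than 3 rad/s (velocity of joint carousel above 3 rad/s or velocity of joint carousel below -3 rad/s).
It fails at once if the loaf pan, bowl or dough scraper is shifted by more than 15 mm or tipped ((distance of loaf_pan from where it was at the start of the episode above 0.015 m or angle between loaf_pan's own z axis and vertical above 0.3 rad) or (distance of bowl from where it was at the start of the episode above 0.015 m or angle between bowl's own z axis and vertical above 0.3 rad) or (distance of scraper from where it was at the start of the episode above 0.015 m or angle between scraper's own z axis and vertical above 0.3 rad)).
It also fails if it takes over 54 s, if anything falls off the work surface, if the arm or the gripper's body presses on something with over 40 N, if the wrist force passes 120 N, or if a joint passes its speed limit or range.

ROBOT

A 6-joint arm with a two-finger parallel gripper is mounted at the origin on the work surface. World frame = base frame: x ahead of the robot, y to its left, z up, the work surface at z = 0. Lengths are in m, angles in degrees, forces in N, time in s.
With the tool pointing down it reaches from about 0.375 to 0.9 m from the base axis. Payload 3.1 kg.
Tool frame: the origin (TCP) lies on the front face of the gripper's body, between the roots of the fingers; the fingertips stand 70 mm ahead of it and the grasp point (between the pads) lies 51 mm ahead of it (bot.tip_extent is the distance from the TCP to the fingertips, in m); z points along the fingers, x is the direction in which the jaws open and shut, and the axes are right-handed (so a half turn about z gives the same grasp; the last joint's range is limited). The gripper opens to 87 mm and grips with 3 to 60 N. Pads are 19 mm wide; open, the fingers measure 117 mm over their backs; the gripper's body (75 mm by 190 mm) begins 51 mm behind the grasp point.
Start: joints at [-74.8, 30.224, 82.088, -0, 67.689, -10.227], TCP at [0.268, -0.564, 0.292] pointing down, gripper open.
Joint ranges: [-176.69, 176.69], [-43.24, 126.21], [12.49, 139.97], [-82, 262], [0, 151.66], [-163.58, 163.58]. Speed limits (degrees/s): [159.86, 159.86, 180, 180, 180, 180].

INTERFACE

Orientations are given as a 3x3 rotation matrix whose columns are the frame's x, y, z axes.
In Python, from rig import bot, viewer, ticket gives the robot as it stands. The module is installed in compiled form; this text tells all that it offers.
- The arm moves only by the tool arm_command, never from a script. Its argument "targets" is a list of rows, each an object with "rot": the turn, a rotation vector about the tool's x, y, z in degrees, a list of three; "offset": the shift along the tool's x, y, z in cm, a list of three; "gripper": the closure, from 0 (fully open) to 1 (shut). A call has 1 to 8 rows; each row is the pose to reach, as a shift and turn from the pose commanded when the call began, along the tool's axes at that moment; what a row does not reach only later rows make up. A row lasts 1/10 s, in which the tool goes at most 50 mm and 8.59 degrees, less where a joint would pass 70% of its speed; a pose out of reach is approached as far as the arm can. A call with a gripper value outside its range is refused whole. The fingers move at their own pace and stop on an object; the grip force is fixed at half the most. Time passes only in rows, so rows that repeat a pose let the fingers close. It gives the time, the measured TCP pose, the force and the opening at its end, in the units of the state.
- bot.read_state(): the state, without advancing time (a new reading comes with each control period).
- viewer.capture(name): name is "side" or "top" or "wrist"; returns a dict with "frame" (420x560x3 uint8, red, green, blue), "fx", "fy", "cx", "cy" (pixels), "D" ([k1, k2, p1, p2, k3] as OpenCV has them; the pictures are not rectified), "view" (4x4, takes a point from world to camera coordinates). Camera axes: x right, y down, z forward; pixel columns grow to the right and rows downward; lengths in m; the calibration is good to about 2 mm. A picture is of the moment at which its call begins. There is no depth.
- ticket.hand_in(): hands the job in, once; it reports no verdict.
The state is a dict: "time_s": time; "joint_positions": joint angles; "qvel": joint speeds; "tau": joint torques, N m; "position": TCP position; "tcp_rot": TCP orientation; "force": force on the tool from outside, world axes, zero at the start; "moment": the same for the moment, N m; "opening": opening from 0.0 (shut) to 1.0 (fully open).
Only numpy, scipy, OpenCV 4.12 (cv2) and the standard library are available. Lean on these libraries where they do the work, as an engineer would, in place of code of your own. Each camera call takes 0.05 s, during which the arm holds its last target. There are 200 camera calls.

## Working session

There is one attempt and no reset: what is moved stays moved. The work goes in short steps, Python scripts to look and compute and a tool call to move; the robot and the scene stay as the last step left them, time stands still between calls to the robot, and variables do not carry over. Pictures are saved under pics/ and viewed, about 8 in all and at most 12, crops included, and the job is handed in when it is done.

Besides the shell and the picture viewer there is one more tool, called after "Call:" as name(argument=value, ...) on one line, values as JSON. arm_command: Moves the arm, as the interface text tells. Its arguments: {"type":"object","properties":{"targets":{"type":"array"}},"required":["targets"]}

```bash
mkdir -p pics; cat > h.py <<'E'
import numpy as np, cv2
from rig import bot, viewer, ticket
def cap(n,f):
    c=viewer.capture(n); cv2.imwrite(f'pics/{f}.png',c['frame'][:,:,::-1]); np.savez(f'pics/{f}.npz',**c); return c
def ray(c,uv,z):
    K=np.array([[c['fx'],0,c['cx']],[0,c['fy'],c['cy']],[0,0,1.]])
    p=cv2.undistortPoints(np.array([[uv]],float),K,np.array(c['D'],float))[0,0]
    V=np.array(c['view']);R=V[:3,:3];o=-R.T@V[:3,3];d=R.T@np.array([p[0],p[1],1])
    return o+d*(z-o[2])/d[2]
def proj(c,P):
    K=np.array([[c['fx'],0,c['cx']],[0,c['fy'],c['cy']],[0,0,1.]])
    V=np.array(c['view']); return cv2.projectPoints(np.array([P],float),cv2.Rodrigues(V[:3,:3])[0],V[:3,3],K,np.array(c['D'],float))[0][0,0]
E
python3 - <<'E'
from h import *
a=cap('top','top0');b=cap('side','side0')
cv2.imwrite('pics/both.png',cv2.resize(np.hstack([a['frame'],b['frame']])[:,:,::-1],(800,300)))
s=bot.read_state();print(s['time_s'],s['position'],s['tcp_rot'])
E
```

```text
0.1 [ 0.26823859 -0.56395067  0.29136868] [[ 4.29389154e-01 -9.03119411e-01 -5.33135335e-04]
 [-9.03117584e-01 -4.29389374e-01  1.84272982e-03]
 [-1.89312772e-03 -3.09764304e-04 -9.99998160e-01]]
```

View pics/top0.png

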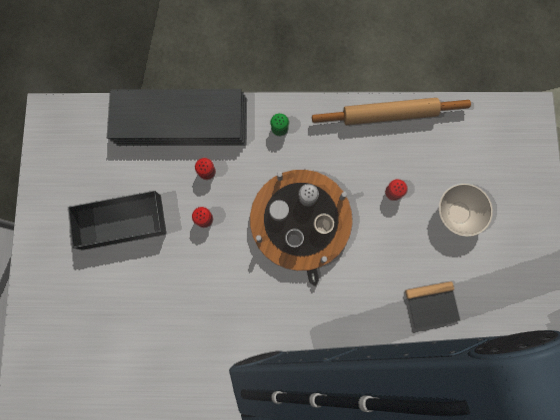

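View pics/side0.png

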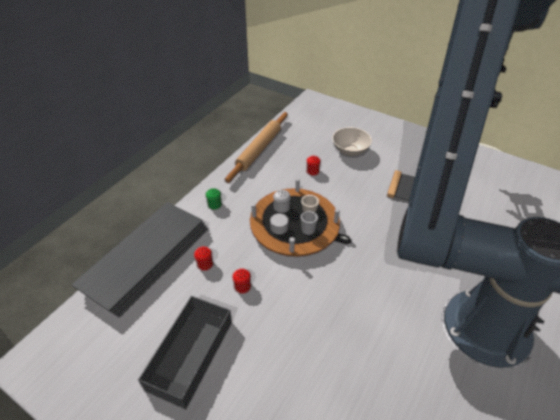

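The top view shows the carousel disc at about (301,219), pointer tip near (314,283), and the shaker (holed dome) at the far side (308,194). The posts are near (279,176), (344,195), (324,259) and (258,238).

```bash
cat > m.py <<'E'
from h import *
c=dict(np.load('pics/top0.npz'));f=c['frame']
crop=f[150:300,225:375];cv2.imwrite('pics/crop0.png',cv2.resize(crop,(600,600),interpolation=cv2.INTER_CUBIC)[:,:,::-1])
hsv=cv2.cvtColor(f,cv2.COLOR_RGB2HSV)
m=cv2.inRange(hsv,(3,90,30),(22,255,255));m[:150]=0;m[300:]=0;m[:,:225]=0;m[:,375:]=0
cn=max(cv2.findContours(m,0,1)[0],key=cv2.contourArea)
pts=np.array([ray(c,p[0],.036) for p in cv2.convexHull(cn)])[:,:2]
(x,y),r=cv2.minEnclosingCircle(pts.astype(np.float32));e=cv2.fitEllipse(pts.astype(np.float32));print('disc',x,y,r,e)
A=np.array(e[0])
for n,uv,z in [('p',(279,176),.085),('p',(344,195),.085),('p',(324,259),.085),('p',(258,238),.085),('ptr',(314,284),.012),('shk',(308.5,192),.095),('tin/ram',(279,210),.07),('beak',(294,239),.09),('ram',(324,224),.074)]:
    P=ray(c,uv,z)[:2];d=P-A;print(n,P.round(4),np.hypot(*d).round(4),np.degrees(np.arctan2(d[1],d[0])).round(1))
E
python3 m.py
```

```text
disc 0.577416718006134 -0.02860945649445057 0.13465441763401031 ((0.5777469873428345, -0.028542742133140564), (0.26752710342407227, 0.26769906282424927), 103.45317840576172)
p [0.6809 0.0278] 0.1175 28.6
p [ 0.6308 -0.1375] 0.1212 -64.0
p [ 0.4686 -0.0839] 0.1224 -153.1
p [0.5213 0.0804] 0.1227 117.4
ptr [ 0.4089 -0.0629] 0.1723 -168.5
shk [ 0.6366 -0.0468] 0.0616 -17.2
tin/ram [0.5951 0.0279] 0.0591 73.0
beak [ 0.5181 -0.0096] 0.0626 162.4
ram [ 0.558  -0.0863] 0.061 -108.8
```

View pics/crop0.png

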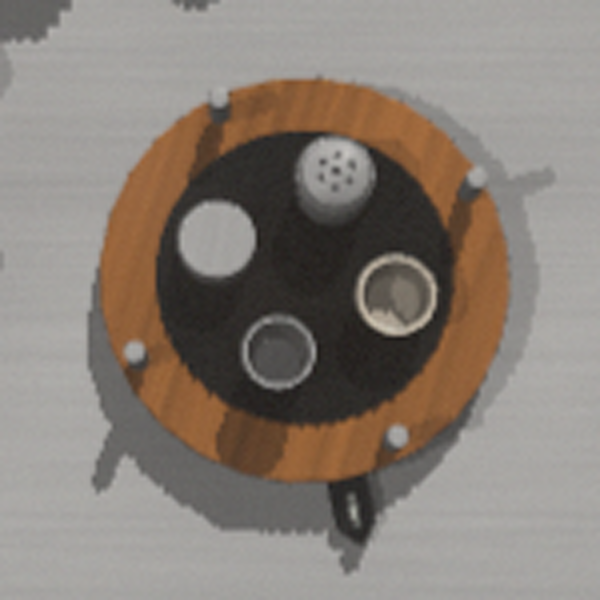

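The crop shows the pointer tip at crop (362,543), i.e. px (315.5,285.8). The beaker is near the front, and the shaker at about -17°. The pointer is at about -168°, so the disc needs about -150° (clockwise). I'll straddle the left post (117°) with slightly open fingers and carry it round the far side.

```bash
cat > plan.py <<'E'
from h import *
from scipy.spatial.transform import Rotation as Ro
import sys
A=np.array([.5765,-.0285])
def rows(targets,g):
    s=bot.read_state();R=np.array(s['tcp_rot']);p=np.array(s['position'])
    for x,y,z,yaw in targets:
        a=np.radians(yaw);T=np.array([[np.cos(a),np.sin(a),0],[np.sin(a),-np.cos(a),0],[0,0,-1]])
        print({"rot":(Ro.from_matrix(R.T@T).as_rotvec(degrees=True)).round(1).tolist(),"offset":(100*R.T@(np.array([x,y,z])-p)).round(2).tolist(),"gripper":g})
    print(s['time_s'],p.round(4),np.degrees(np.arctan2(R[1,0],R[0,0])).round(1),s['force'],s['opening'])
def arc(th,z,r=.122):
    t=np.radians(th);return (*(A+r*np.array([np.cos(t),np.sin(t)])),z,th-90)
E
cat >> m.py <<'E'
for uv in [(315.5,285.8),(313,278)]:
  d=ray(c,uv,.012)[:2]-[.5765,-.0285];print(np.hypot(*d),np.degrees(np.arctan2(d[1],d[0])))
E
python3 m.py|tail -2; python3 -c "
from plan import *
rows([arc(117.3,.25)],.6)"
```

```text
0.17642627585812493 -167.48125463751964
0.15537255130774044 -168.12698602064035
{'rot': [-0.1, 0.1, -91.9], 'offset': [-47.31, -50.43, 4.24], 'gripper': 0.6}
0.1 [ 0.2682 -0.564   0.2914] -64.6 [ 0.34769695 -0.24487368 -0.29509654] 0.9961772579266719
```

Call:
arm_command(targets=[{"rot": [0,0,-8],"offset": [-3,-3.2,0.3],"gripper": 0.6},{"rot": [-0.1,0.1,-91.9],"offset": [-47.3,-50.4,4.2],"gripper": 0.6},{"rot": [-0.1,0.1,-91.9],"offset": [-47.3,-50.4,4.2],"gripper": 0.6},{"rot": [-0.1,0.1,-91.9],"offset": [-47.3,-50.4,4.2],"gripper": 0.6},{"rot": [-0.1,0.1,-91.9],"offset": [-47.3,-50.4,4.2],"gripper": 0.6},{"rot": [-0.1,0.1,-91.9],"offset": [-47.3,-50.4,4.2],"gripper": 0.6},{"rot": [-0.1,0.1,-91.9],"offset": [-47.3,-50.4,4.2],"gripper": 0.6},{"rot": [-0.1,0.1,-91.9],"offset": [-47.3,-50.4,4.2],"gripper": 0.6}])

```text
time_s: 0.9
position: [0.412, -0.1963, 0.268]
tcp_rot: [[0.998, 0.068, 0.0], [0.068, -0.998, -0.001], [0.0, 0.001, -1.0]]
force: [0.8, 0.9, 0.3]
opening: 0.421
```

```bash
python3 -c "
from plan import *
rows([arc(117.3,.25)],.6)"
```

```text
{'rot': [0.1, 0.0, -23.4], 'offset': [12.71, -26.82, 1.76], 'gripper': 0.6}
0.9 [ 0.412  -0.1963  0.268 ] 3.9 [0.8341907  0.9101771  0.31136103] 0.42067806613909725
```

Call:
arm_command(targets=[{"rot": [0,0,-23.4],"offset": [12.7,-26.8,1.8],"gripper": 0.6},{"rot": [0,0,-23.4],"offset": [12.7,-26.8,1.8],"gripper": 0.6},{"rot": [0,0,-23.4],"offset": [12.7,-26.8,1.8],"gripper": 0.6},{"rot": [0,0,-23.4],"offset": [12.7,-26.8,1.8],"gripper": 0.6},{"rot": [0,0,-23.4],"offset": [12.7,-26.8,1.8],"gripper": 0.6},{"rot": [0,0,-23.4],"offset": [12.7,-26.8,1.8],"gripper": 0.6},{"rot": [0,0,-23.4],"offset": [12.7,-26.8,1.8],"gripper": 0.6},{"rot": [0,0,-23.4],"offset": [12.7,-26.8,1.8],"gripper": 0.6}])

```text
time_s: 1.7
position: [0.5214, 0.0782, 0.2493]
tcp_rot: [[0.89, 0.457, -0.001], [0.457, -0.89, -0.002], [-0.002, 0.001, -1.0]]
force: [0.4, -0.9, -0.2]
opening: 0.402
```

```bash
python3 -c "
from plan import *
c=cap('wrist','w1')
for th in (117.3,27.3,-62.7): print(proj(c,arc(th,.085)[:3]))
rows([arc(117.3,.16),arc(117.3,.13)],.6)"
```

```text
[283.48057925 209.70213087]
[410.93157613 330.43154424]
[283.85778731 422.73854006]
{'rot': [0.1, 0.1, -0.2], 'offset': [0.08, -0.29, 8.94], 'gripper': 0.6}
{'rot': [0.1, 0.1, -0.2], 'offset': [0.09, -0.29, 11.94], 'gripper': 0.6}
1.75 [0.5212 0.0771 0.2494] 27.1 [-0.37517257 -0.89091181  1.13292385] 0.39991068196485924
```

View pics/w1.png

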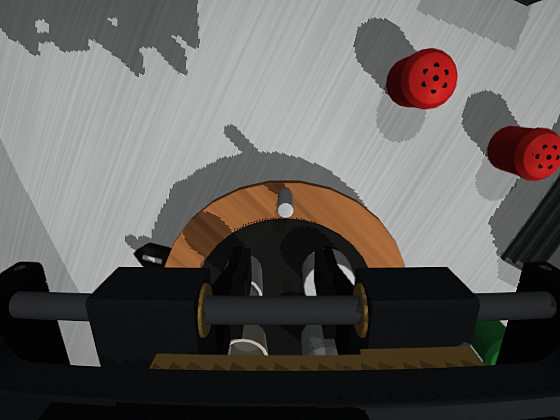

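The wrist view shows post 1's top at (285,210), against a prediction of (283.5,209.7). The post is between the fingers, so I descend.

Call:
arm_command(targets=[{"rot": [0,0,0],"offset": [0.1,-0.2,2],"gripper": 0.6},{"rot": [0,0,0],"offset": [0.1,-0.2,5],"gripper": 0.6},{"rot": [0,0,0],"offset": [0.1,-0.2,8],"gripper": 0.6},{"rot": [0,0,0],"offset": [0.1,-0.2,10],"gripper": 0.6},{"rot": [0,0,0],"offset": [0.1,-0.2,12],"gripper": 0.6},{"rot": [0,0,0],"offset": [0.1,-0.2,12],"gripper": 0.6},{"rot": [0,0,0],"offset": [0.1,-0.2,12],"gripper": 0.6}])

```text
time_s: 2.45
position: [0.5216, 0.0778, 0.13]
tcp_rot: [[0.892, 0.452, -0.001], [0.452, -0.892, -0.002], [-0.001, 0.001, -1.0]]
force: [-0.2, -0.7, 0.2]
opening: 0.398
```

```bash
python3 -c "
from plan import *
rows([arc(117.3-d,.13) for d in (1,3,6,9,12,15,18,21)],.6)"
```

```text
{'rot': [0.1, 0.1, 0.6], 'offset': [0.21, -0.24, -0.0], 'gripper': 0.6}
{'rot': [0.1, 0.1, 2.6], 'offset': [0.64, -0.23, -0.01], 'gripper': 0.6}
{'rot': [0.1, 0.1, 5.6], 'offset': [1.28, -0.18, -0.01], 'gripper': 0.6}
{'rot': [0.1, 0.1, 8.6], 'offset': [1.91, -0.1, -0.01], 'gripper': 0.6}
{'rot': [0.1, 0.1, 11.6], 'offset': [2.54, 0.01, -0.01], 'gripper': 0.6}
{'rot': [0.1, 0.1, 14.6], 'offset': [3.16, 0.15, -0.01], 'gripper': 0.6}
{'rot': [0.1, 0.1, 17.6], 'offset': [3.78, 0.33, -0.01], 'gripper': 0.6}
{'rot': [0.1, 0.1, 20.6], 'offset': [4.38, 0.54, -0.01], 'gripper': 0.6}
2.45 [0.5216 0.0778 0.13  ] 26.9 [-0.18726564 -0.72298307  0.18000516] 0.39793746724946194
```

Call:
arm_command(targets=[{"rot": [0,0,0.6],"offset": [0.2,-0.2,0],"gripper": 0.6},{"rot": [0,0,2.6],"offset": [0.6,-0.2,0],"gripper": 0.6},{"rot": [0,0,5.6],"offset": [1.3,-0.2,0],"gripper": 0.6},{"rot": [0,0,8.6],"offset": [1.9,-0.1,0],"gripper": 0.6},{"rot": [0,0,11.6],"offset": [2.5,0,0],"gripper": 0.6},{"rot": [0,0,14.6],"offset": [3.2,0.1,0],"gripper": 0.6},{"rot": [0,0,17.6],"offset": [3.8,0.3,0],"gripper": 0.6},{"rot": [0,0,20.6],"offset": [4.4,0.5,0],"gripper": 0.6}])

```text
time_s: 3.25
position: [0.5632, 0.0948, 0.1311]
tcp_rot: [[0.994, 0.109, 0.001], [0.109, -0.994, -0.002], [0.0, 0.002, -1.0]]
force: [-1.6, -0.5, -0.0]
opening: 0.397
```

```bash
python3 -c "
from plan import *
rows([arc(96.3-d,.13) for d in (2,5,8,11,14,17,20,23)],.6)"
```

```text
{'rot': [0.1, -0.0, 1.9], 'offset': [0.39, 0.2, 0.12], 'gripper': 0.6}
{'rot': [0.1, -0.0, 4.9], 'offset': [1.03, 0.24, 0.12], 'gripper': 0.6}
{'rot': [0.1, -0.0, 7.9], 'offset': [1.67, 0.31, 0.12], 'gripper': 0.6}
{'rot': [0.1, -0.0, 10.9], 'offset': [2.3, 0.42, 0.12], 'gripper': 0.6}
{'rot': [0.1, -0.0, 13.9], 'offset': [2.92, 0.56, 0.12], 'gripper': 0.6}
{'rot': [0.1, -0.0, 16.9], 'offset': [3.54, 0.73, 0.12], 'gripper': 0.6}
{'rot': [0.1, -0.0, 19.9], 'offset': [4.14, 0.93, 0.12], 'gripper': 0.6}
{'rot': [0.1, -0.0, 22.9], 'offset': [4.74, 1.16, 0.12], 'gripper': 0.6}
3.25 [0.5632 0.0948 0.1311] 6.2 [-1.6027896  -0.51535972 -0.04229992] 0.3968524480628836
```

Call:
arm_command(targets=[{"rot": [0,0,3],"offset": [0.6,0.1,0],"gripper": 0.6},{"rot": [0,0,6],"offset": [1.3,0.2,0.1],"gripper": 0.6},{"rot": [0,0,10],"offset": [2.1,0.3,0.1],"gripper": 0.6},{"rot": [0,0,14],"offset": [3.0,0.5,0.1],"gripper": 0.6},{"rot": [0,0,18],"offset": [3.8,0.7,0.1],"gripper": 0.6},{"rot": [0,0,22],"offset": [4.6,1.0,0.1],"gripper": 0.6},{"rot": [0,0,26],"offset": [5.3,1.3,0.1],"gripper": 0.6},{"rot": [0,0,30],"offset": [6.1,1.7,0.1],"gripper": 0.6}])

```text
time_s: 4.05
position: [0.6255, 0.085, 0.1301]
tcp_rot: [[0.915, -0.404, -0.0], [-0.404, -0.915, -0.001], [0.0, 0.001, -1.0]]
force: [-1.7, 0.7, -0.1]
opening: 0.4
```

```bash
python3 -c "
from plan import *
rows([arc(66.3-d,.13) for d in (4,8,12,16,20,24,28,32)],.6)"
```

```text
{'rot': [0.1, -0.0, 3.9], 'offset': [0.93, 0.19, 0.01], 'gripper': 0.6}
{'rot': [0.1, -0.0, 7.9], 'offset': [1.78, 0.28, 0.01], 'gripper': 0.6}
{'rot': [0.1, -0.0, 11.9], 'offset': [2.62, 0.43, 0.01], 'gripper': 0.6}
{'rot': [0.1, -0.0, 15.9], 'offset': [3.44, 0.63, 0.01], 'gripper': 0.6}
{'rot': [0.1, -0.0, 19.9], 'offset': [4.25, 0.89, 0.01], 'gripper': 0.6}
{'rot': [0.1, -0.0, 23.9], 'offset': [5.04, 1.21, 0.01], 'gripper': 0.6}
{'rot': [0.0, -0.0, 27.9], 'offset': [5.81, 1.58, 0.01], 'gripper': 0.6}
{'rot': [0.0, -0.0, 31.9], 'offset': [6.55, 2.01, 0.01], 'gripper': 0.6}
4.05 [0.6255 0.085  0.1301] -23.8 [-1.71644284  0.68573781 -0.05078263] 0.39955029984610735
```

Call:
arm_command(targets=[{"rot": [0,0,4],"offset": [0.9,0.1,0],"gripper": 0.6},{"rot": [0,0,8],"offset": [1.8,0.3,0],"gripper": 0.6},{"rot": [0,0,12],"offset": [2.6,0.4,0],"gripper": 0.6},{"rot": [0,0,16],"offset": [3.4,0.6,0],"gripper": 0.6},{"rot": [0,0,20],"offset": [4.2,0.9,0],"gripper": 0.6},{"rot": [0,0,24],"offset": [5.0,1.2,0],"gripper": 0.6},{"rot": [0,0,28],"offset": [5.8,1.6,0],"gripper": 0.6},{"rot": [0,0,32],"offset": [6.5,2.0,0],"gripper": 0.6}])

```text
time_s: 4.85
position: [0.6778, 0.0407, 0.1304]
tcp_rot: [[0.562, -0.827, 0.002], [-0.827, -0.562, -0.001], [0.002, -0.001, -1.0]]
force: [-0.5, 1.5, -1.0]
opening: 0.402
```

```bash
python3 -c "
from plan import *
rows([arc(34.3-d,.13) for d in (4,8,12,16,20,24,28,32)],.6)"
```

```text
{'rot': [-0.1, -0.1, 3.9], 'offset': [0.86, 0.09, 0.04], 'gripper': 0.6}
{'rot': [-0.1, -0.1, 7.9], 'offset': [1.7, 0.18, 0.04], 'gripper': 0.6}
{'rot': [-0.1, -0.1, 11.9], 'offset': [2.54, 0.33, 0.04], 'gripper': 0.6}
{'rot': [-0.1, -0.1, 15.9], 'offset': [3.37, 0.53, 0.04], 'gripper': 0.6}
{'rot': [-0.1, -0.1, 19.9], 'offset': [4.18, 0.79, 0.04], 'gripper': 0.6}
{'rot': [-0.1, -0.1, 23.9], 'offset': [4.97, 1.11, 0.04], 'gripper': 0.6}
{'rot': [-0.1, -0.1, 27.9], 'offset': [5.74, 1.48, 0.04], 'gripper': 0.6}
{'rot': [-0.1, -0.1, 31.9], 'offset': [6.47, 1.9, 0.04], 'gripper': 0.6}
4.85 [0.6778 0.0407 0.1304] -55.8 [-0.46770945  1.53103403 -1.01591153] 0.4018298977890026
```

Call:
arm_command(targets=[{"rot": [0,0,4],"offset": [0.9,0.1,0],"gripper": 0.6},{"rot": [0,0,8],"offset": [1.7,0.2,0],"gripper": 0.6},{"rot": [0,0,12],"offset": [2.5,0.3,0],"gripper": 0.6},{"rot": [0,0,16],"offset": [3.4,0.5,0],"gripper": 0.6},{"rot": [0,0,20],"offset": [4.2,0.8,0],"gripper": 0.6},{"rot": [0,0,24],"offset": [5.0,1.1,0],"gripper": 0.6},{"rot": [0,0,28],"offset": [5.7,1.5,0],"gripper": 0.6},{"rot": [0,0,32],"offset": [6.5,1.9,0],"gripper": 0.6}])

```text
time_s: 5.65
position: [0.6988, -0.0237, 0.1306]
tcp_rot: [[0.038, -0.999, 0.002], [-0.999, -0.038, -0.001], [0.001, -0.002, -1.0]]
force: [-0.1, 0.5, 0.5]
opening: 0.397
```

```bash
python3 -c "
from plan import *
c=cap('wrist','w2')
rows([arc(2.3-d,.13) for d in (4,8,12,16,20,24,28,32)],.6)"
```

```text
{'rot': [-0.2, -0.1, 3.7], 'offset': [0.64, 0.09, 0.07], 'gripper': 0.6}
{'rot': [-0.2, -0.1, 7.7], 'offset': [1.49, 0.17, 0.07], 'gripper': 0.6}
{'rot': [-0.2, -0.1, 11.7], 'offset': [2.33, 0.32, 0.07], 'gripper': 0.6}
{'rot': [-0.2, -0.1, 15.7], 'offset': [3.16, 0.52, 0.07], 'gripper': 0.6}
{'rot': [-0.2, -0.1, 19.7], 'offset': [3.97, 0.78, 0.07], 'gripper': 0.6}
{'rot': [-0.2, -0.1, 23.7], 'offset': [4.76, 1.1, 0.08], 'gripper': 0.6}
{'rot': [-0.2, -0.1, 27.7], 'offset': [5.53, 1.47, 0.08], 'gripper': 0.6}
{'rot': [-0.2, -0.1, 31.7], 'offset': [6.26, 1.89, 0.08], 'gripper': 0.6}
5.7 [ 0.6991 -0.0257  0.1307] -88.0 [ 0.53014444 -0.85958162  0.10644459] 0.40206014939395807
```

View pics/w2.png

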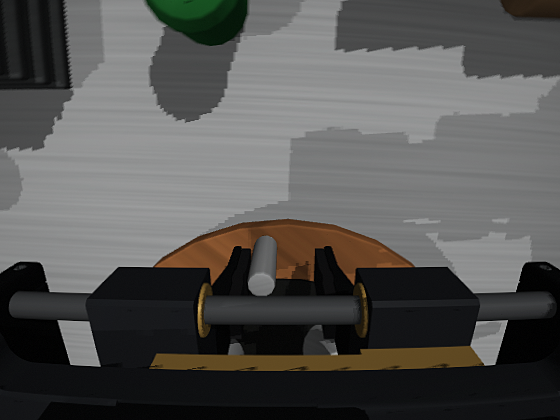

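The post sits between the fingers, touching or close to the left (pushing) finger at (262,290), so it is riding as planned. I continue and then slow down.

Call:
arm_command(targets=[{"rot": [0,0,4],"offset": [0.7,0.1,0],"gripper": 0.6},{"rot": [0,0,8],"offset": [1.5,0.2,0],"gripper": 0.6},{"rot": [0,0,12],"offset": [2.4,0.3,0],"gripper": 0.6},{"rot": [0,0,16],"offset": [3.2,0.5,0],"gripper": 0.6},{"rot": [0,0,20],"offset": [4.0,0.8,0],"gripper": 0.6},{"rot": [0,0,24],"offset": [4.8,1.1,0],"gripper": 0.6},{"rot": [0,0,27],"offset": [5.4,1.4,0],"gripper": 0.6},{"rot": [0,0,29],"offset": [5.8,1.6,0],"gripper": 0.6}])

```text
time_s: 6.5
position: [0.6856, -0.083, 0.1306]
tcp_rot: [[-0.449, -0.893, 0.004], [-0.893, 0.449, -0.002], [0.0, -0.004, -1.0]]
force: [2.1, 1.5, 0.6]
opening: 0.395
```

```bash
python3 -c "
from plan import *
c=cap('top','t2');f=c['frame'];cv2.imwrite('pics/t2c.png',cv2.resize(f[130:310,205:405],(700,630))[:590,:,::-1])
rows([arc(-27-d,.13) for d in (3,6,9,11)],.6)"
```

```text
{'rot': [-0.2, -0.1, 3.2], 'offset': [0.66, 0.0, 0.04], 'gripper': 0.6}
{'rot': [-0.2, -0.1, 6.2], 'offset': [1.29, 0.06, 0.05], 'gripper': 0.6}
{'rot': [-0.2, -0.0, 9.2], 'offset': [1.92, 0.14, 0.05], 'gripper': 0.6}
{'rot': [-0.2, -0.0, 11.2], 'offset': [2.34, 0.22, 0.05], 'gripper': 0.6}
6.55 [ 0.6851 -0.0837  0.1304] -116.8 [ 0.6601408  -0.40208274  0.09423902] 0.3989251909375114
```

View pics/t2c.png

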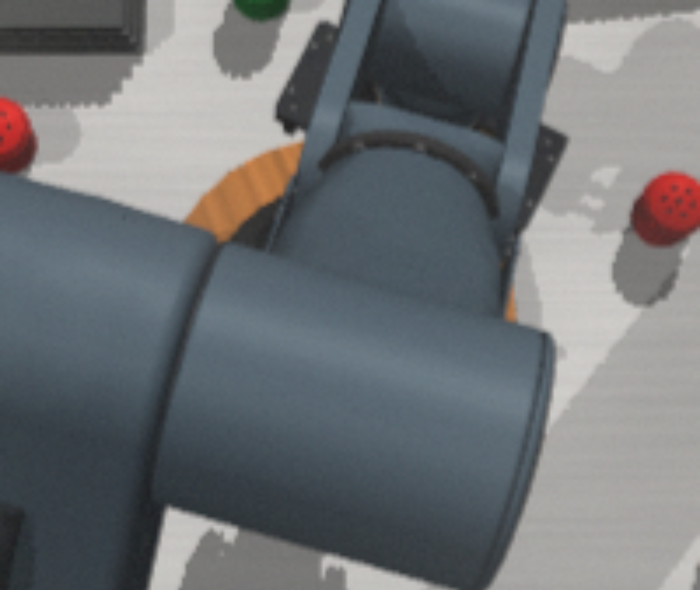

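The arm hides the carousel from above. By geometry (half the gap minus the post radius gives a 4.9° lag), the post is now at about -22° and must reach about -33°. I push 11° more, back off inside the gap and rise.

Call:
arm_command(targets=[{"rot": [0,0,2],"offset": [0.4,0,0],"gripper": 0.6},{"rot": [0,0,5],"offset": [1.0,0.1,0],"gripper": 0.6},{"rot": [0,0,8],"offset": [1.7,0.1,0],"gripper": 0.6},{"rot": [0,0,10],"offset": [2.1,0.2,0],"gripper": 0.6},{"rot": [0,0,11.2],"offset": [2.3,0.2,0],"gripper": 0.6},{"rot": [0,0,11.2],"offset": [2.3,0.2,0],"gripper": 0.6},{"rot": [0,0,11.2],"offset": [2.3,0.2,0],"gripper": 0.6}])

```text
time_s: 7.25
position: [0.6724, -0.1024, 0.1289]
tcp_rot: [[-0.613, -0.79, -0.001], [-0.79, 0.613, -0.002], [0.002, -0.001, -1.0]]
force: [-0.7, 0.9, -0.5]
opening: 0.401
```

Call:
arm_command(targets=[{"rot": [0,0,0],"offset": [-0.7,0,0],"gripper": 0.6},{"rot": [0,0,0],"offset": [-0.7,0,0],"gripper": 0.6},{"rot": [0,0,0],"offset": [-0.7,0,-2],"gripper": 0.6},{"rot": [0,0,0],"offset": [-0.7,0,-6],"gripper": 0.6},{"rot": [0,0,0],"offset": [-0.7,0,-10],"gripper": 0.6},{"rot": [0,0,0],"offset": [-0.7,0,-13],"gripper": 0.6},{"rot": [0,0,0],"offset": [-0.7,0,-13],"gripper": 0.6}])

```text
time_s: 7.95
position: [0.6798, -0.0972, 0.2652]
tcp_rot: [[-0.612, -0.79, 0.011], [-0.79, 0.612, -0.005], [-0.003, -0.012, -1.0]]
force: [-0.1, -0.4, 0.4]
opening: 0.403
```

```bash
python3 -c "
from plan import *
rows([(.45,-.4,.27,-128)],.6)"
```

```text
{'rot': [-0.7, 0.2, 0.2], 'offset': [38.01, -0.39, -0.59], 'gripper': 0.6}
7.95 [ 0.6798 -0.0972  0.2652] -127.8 [-0.07129881 -0.40839876  0.43769847] 0.40288220402822983
```

Call:
arm_command(targets=[{"rot": [0,0,0],"offset": [3,0,0],"gripper": 0.6},{"rot": [0,0,0],"offset": [8,0,0],"gripper": 0.6},{"rot": [0,0,0],"offset": [13,0,0],"gripper": 0.6},{"rot": [0,0,0],"offset": [18,0,0],"gripper": 0.6},{"rot": [0,0,0],"offset": [23,0,0],"gripper": 0.6},{"rot": [0,0,0],"offset": [28,0,0],"gripper": 0.6},{"rot": [0,0,0],"offset": [33,0,0],"gripper": 0.6},{"rot": [0,0,0],"offset": [36,0,0],"gripper": 0.6}])

```text
time_s: 8.75
position: [0.4538, -0.3834, 0.2586]
tcp_rot: [[-0.615, -0.789, -0.001], [-0.789, 0.615, -0.001], [0.002, 0.0, -1.0]]
force: [0.7, 0.0, -0.6]
opening: 0.396
```

```bash
python3 -c "
from plan import *
c=cap('top','t3');f=c['frame'];cv2.imwrite('pics/t3c.png',cv2.resize(f[150:300,225:375],(600,600),interpolation=cv2.INTER_CUBIC)[:,:,::-1])
print(bot.read_state()['position'])"
```

```text
[ 0.4520215  -0.3865711   0.25861122]
```

View pics/t3c.png

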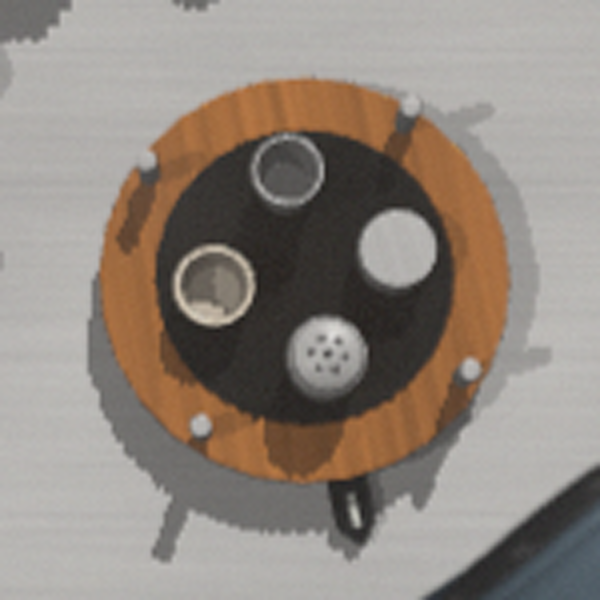

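The shaker's dome is at crop (327,353) near the front, the posts are at (411,103), (148,160), (202,425), (470,369), and everything is upright. Next I check the angles.

```bash
python3 -c "
from plan import *
c=dict(np.load('pics/t3.npz'))
f=lambda u:((u[0]+.5)/4-.5+225,(u[1]+.5)/4-.5+150)
P=[ray(c,f(u),.085)[:2] for u in [(411,103),(148,160),(202,425),(470,369)]]
C=np.mean(P,0);print('centre',C)
for p in P: d=p-C;print(np.hypot(*d),(np.degrees(np.arctan2(d[1],d[0]))+360)%90)
for n,u,z in [('dome',(327,351),.098),('ptr',(362,543),.012),('line',(352,510),.012)]:
  d=ray(c,f(u),z)[:2]-C;print(n,np.hypot(*d),np.degrees(np.arctan2(d[1],d[0])))
"
```

```text
centre [ 0.57880274 -0.02913   ]
0.12324119744982603 57.069412560161595
0.12105709585804335 56.72759485999802
0.1220269802587277 56.93983952225301
0.12134635891254134 56.15491191641976
dome 0.05871749528707634 -169.2297157631247
ptr 0.17726642253414684 -168.06870490893465
line 0.15508519339876464 -168.70190189670063
```

```bash
python3 -c "
from h import *
s=bot.read_state();print(s['time_s'],np.abs(s['qvel']).max(),ticket.hand_in())"
```

```text
the job is handed in; nothing more can be done
8.8 5.482022671360343 None
```

The job is handed in: the shaker is at the front, lined up with the pointer to within about 1–2 mm (10 mm allowed). I had the slightly open fingers straddle the left rim post and pushed the disc about 150° clockwise. Then I backed off, rose straight up and moved the arm about 0.37 m away from the axis, clear of everything.

**Last checks (top picture):**
- **Alignment:** the posts put the shaker at -168.3°, and its dome measured -169.2°. The pointer tip is at -168.1° and the pointer's metal line at -168.7°.
- **Position and uprightness:** the shaker is about 59 mm from the axis. All four containers look upright and in place; I did not measure the other three containers' distances.
- **Neighbours:** I aimed nothing at the loaf pan, bowl and scraper, but did not check them again in the last picture.

**Forces and time:** the readings while pushing were only about 1–2 N, with no unexpected contact. The clock stood at 8.8 s of the 54 s allowed.

**Not fully settled:** the arm still showed a residual joint speed of 5.5 (units not stated, probably degrees/s) at the moment of handing in. It was in free air and I had not waited for it to come to rest. I did not measure the carousel's own speed.

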